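# Clamp the worn idler shaft in its V-cradles

### The job

Clamp the worn idler shaft down in its fixture, ready for dressing: push the open clamp strap over with your fingers until it lies on the shaft, and only then push the red cam lever over and all the way down to lock it. Lift nothing, leave the shaft seated where it lies, and do not disturb the parts in the tray or on the mat.

Things in the scene. Friction and masses are not known exactly. Their poses are not given: they have to be found in the camera images.
- fixture: Blue shaft clamping fixture bolted to the bench: base plate 220 mm (its x) by 170 mm (its y) by 12 mm, with two grey V-cradles. Origin: centre of the plate's underside, on the bench; x runs along the shaft, z is up. Strap (hinged on the +y side) and cam lever (on the -y side) both move in its plane x = 0.
- strap_hinge (a point): Middle of the strap's hinge axis, at y = +58, z = 64.5 mm in the fixture's frame; the axis is parallel to the fixture's x. Blue cheeks beside it reach z = 77 mm.
- strap (a joint): Clamp strap angle (rad): 0 = level on the shaft (closed), 1.57 = upright, grows as it opens; starts at 1.75 to 2.05, leaning to fixture +y; stop at 2.15. Flat zinc-plated bar 36 mm wide (along x), 6 mm thick, hinge axis in its mid-plane, black jaw pad underneath. Stiff pivot: it stays where it is left; 1 to 6 N on its outer half moves it. Closed = pad pressed down on the shaft.
- strap_end (a point): Middle of the strap's tip edge on its outer face (the upper face when closed), 102 mm from the hinge axis. Closed, it is at fixture y = -44, z = 67.5 mm.
- lever_pivot (a point): Middle of the cam lever's axis, at y = -55, z = 80.2 mm in the fixture's frame; the axis is parallel to the fixture's x. Blue cheeks beside it reach z = 91 mm.
- lever (a joint): Cam lever angle (rad): 0 = upright, positive = leaning over the strap to fixture +y, negative = out to -y; starts at -0.6 to -0.25; stops at -0.70 and 1.47. 1.47 = fully down (locked), nearly level above the closed strap. Stiff: it stays where it is left; 4 to 6 N on the grip moves it, up to 12 N in the last 0.1 rad as its cam presses the strap's tip. Upright or further in, it blocks the strap.
- lever_end (a point): Centre of the ball end (21 mm) of the red lever grip, 112 mm from the lever's axis. Lever: straight steel arm 16 mm (along x) by 10 mm, and from 60 mm out a round red grip 18 mm in diameter.
- shaft_center (a point): Centre of the worn steel idler shaft, 25 mm in diameter, 250 mm long, loose in the V-cradles, its axis 45 mm above the bench, along the fixture's x.
- tray: Shallow steel tray, 250 by 180 by 24 mm, fixed, origin at the centre of its underside; holds nuts, cap and shield. It and the rubber mat lie one on each side of the fixture.
- mat: Black rubber mat, 250 by 180 by 4 mm, fixed, origin at the centre of its underside; carries the bearing, spanner and oil bottle.
- nut1: Zinc-plated hex nut, 30 mm across flats, 16 mm high, in the tray; origin at underside centre. Bystander.
- nut2: A second such nut in the tray. Bystander.
- nut3: A third such nut in the tray. Bystander.
- cap: Grey cast bearing housing cap, 72 mm in diameter, 30 mm high, in the tray; origin at underside centre. Bystander.
- shield: Yellow polymer bearing shield, 68 mm in diameter, 11 mm high, in the tray; origin at underside centre. Bystander.
- bearing: Spare ball bearing, 52 mm in diameter, 15 mm high, on the mat; origin at underside centre. Bystander.
- spanner: Steel spanner, 190 mm long, lying on the mat. Bystander.
- oil: Green oil bottle with red cap, 48 mm in diameter, 125 mm tall, standing on the mat; origin at underside centre. Bystander.

How it is judged:
By the outcome, as a careful person would: the job done as asked, in the order asked, and still so for the second after the job is handed in, with the robot touching nothing.
It also fails if it takes over 61 s, if anything falls off the work surface, if the arm or the gripper's body presses on something with over 40 N, if the wrist force passes 120 N, or if a joint passes its speed limit or range.

### The arm

A 7-joint arm with a two-finger parallel gripper is mounted at the origin on the work surface. World frame = base frame: x ahead of the robot, y to its left, z up, the work surface at z = 0. Lengths are in m, angles in rad, forces in N, time in s.
With the tool pointing down it reaches from about 0.4 to 0.85 m from the base axis. Payload 10.4 kg.
Tool frame: the origin (TCP) lies midway between the tips of the shut fingers; the grasp point (between the pads) lies 19 mm behind it; z points along the fingers, x is the direction in which the jaws open and shut, and the axes are right-handed (so a half turn about z gives the same grasp; the last joint's range is limited). The gripper opens to 85 mm and grips with 20 to 120 N. Pads are 22 mm wide; open, the fingers measure 114 mm over their backs; the gripper's body (76 mm by 85 mm) begins 54 mm behind the grasp point. The pads swing forward as they close: fully open they stand 13 mm farther back than shut.
Start: joints at [-1.314, 0.332, -0.065, 1.46, 0.022, 1.35, -0.088], TCP at [0.173, 0.601, 0.209] pointing down, gripper open.
Joint ranges: [-2.6, 2.6], [-0.5, 2.12], [-1.47, 1.34], [0.16, 2.42], [-1.27, 4.41], [0.06, 2.06], [-2.6, 2.6]. Speed limits (rad/s): [2.22, 2.22, 2.79, 2.79, 3.14, 3.14, 3.14].

### API

Orientations are given as a unit quaternion [x, y, z, w].
In Python, from workcell import manip, cams gives the robot as it stands.
- The arm moves only by the tool move_arm, never from a script. Its argument "moves" is a list of rows, each a list of 7 numbers: the turn, a rotation vector about the tool's x, y, z in degrees, then the shift along the tool's x, y, z in m, then the finger opening in m, from 0 to 0.0854. A call has 1 to 10 rows; each row is the pose to reach, as a shift and turn from the pose commanded when the call began, along the tool's axes at that moment; what a row does not reach only later rows make up. A row lasts 1/10 s, in which the tool goes at most 50 mm and 8.59 degrees, less where a joint would pass 70% of its speed; a pose out of reach is approached as far as the arm can. A call with a gripper value outside its range is refused whole. The fingers move at their own pace and stop on an object; "grip_force" is the grip in N (left out, the last holds). Time passes only in rows, so rows that repeat a pose let the fingers close. It gives the time, the measured TCP pose, the force and the opening at its end, in the units of the state.
- manip.get_obs(): the state, without advancing time (a new reading comes with each control period).
- cams.camera(name): name is "scene" or "top" or "wrist"; returns the picture (420x560x3 uint8, red, green, blue); there is no depth.
- cams.camera_params(name): a dict with "fx", "fy", "cx", "cy" (pixels), "xyz" and "rotation" of the camera in the world. Camera axes: x right, y up, looking along -z (the intrinsics and any distortion apply to the point x, -y, -z); pixel columns grow to the right and rows downward; lengths in m; the calibration is good to about 2 mm. A picture is of the moment at which its call begins: read the wrist's pose just before it. camera_params takes no time and is no camera call; for the wrist camera it gives the pose at the moment of the call.
- manip.hand_in(): hands the job in, once; it reports no verdict.
The state is a dict: "clock": time; "joint_pos": joint angles; "joint_velocities": joint speeds; "tau": joint torques, N m; "position": TCP position; "ee_rot": TCP orientation; "ft_force": force on the tool from outside, world axes, zero at the start; "torque": the same for the moment, N m; "grip_width": opening from 0.0 (shut) to 1.0 (fully open).
Only numpy, scipy, OpenCV 4.12 (cv2) and the standard library are available. Lean on these libraries where they do the work, as an engineer would, in place of code of your own. Each camera call takes 0.05 s, during which the arm holds its last target. There are 200 camera calls.

## Working session

There is one attempt and no reset: what is moved stays moved. The work goes in short steps, Python scripts to look and compute and a tool call to move; the robot and the scene stay as the last step left them, time stands still between calls to the robot, and variables do not carry over. Pictures are saved under pics/ and viewed, about 8 in all and at most 12, crops included, and the job is handed in when it is done.

Besides the shell and the picture viewer there is one more tool, called after ">>>" as name([rows], argument=value, ...), one row to a line, values as JSON. move_arm: Moves the arm, as the interface text tells. Its arguments: {"type":"object","properties":{"moves":{"type":"array","items":{"type":"array","items":{"type":"number"}}},"grip_force":{"type":"number"}},"required":["moves"]}

```bash
mkdir -p pics; ls; python3 - <<'E'
from workcell import manip, cams
import cv2
for n in ("scene","top"):
    im=cams.camera(n); cv2.imwrite(f"pics/{n}0.png",cv2.cvtColor(im,cv2.COLOR_RGB2BGR)); print(n,cams.camera_params(n))
o=manip.get_obs(); print(o)
E
```

```text
pics
scene {'fx': 391.7512892218427, 'fy': 391.7512892218427, 'cx': 281.092281153569, 'cy': 208.96409142858133, 'xyz': array([0.93836339, 0.46379964, 0.94388542]), 'rotation': array([0.11539503, 0.30047031, 0.88302301, 0.34157276])}
top {'fx': 497.5048673364001, 'fy': 497.5048673364001, 'cx': 279.51079295100163, 'cy': 215.9118673168013, 'xyz': array([0.21927648, 0.01425878, 1.67678548]), 'rotation': array([-0.06744804,  0.06267856,  0.71137988, -0.69675019])}
{'clock': 0.1, 'joint_pos': array([-1.31360563,  0.33282549, -0.06470965,  1.46083754,  0.02157727,
        1.34993902, -0.08851379]), 'joint_velocities': array([ 2.45368860e-03, -1.45610942e-03,  8.56294769e-04, -2.56936869e-03,
        8.24408874e-04, -1.11974039e-03,  3.02006675e-05]), 'tau': array([ 1.30080130e-03, -6.26741767e+01,  4.91574453e-02, -3.92424560e+01,
        1.63775717e-02,  6.72629481e-03,  1.03393015e-05]), 'position': array([0.1724855 , 0.60034117, 0.20829449]), 'ee_rot': array([ 7.98794453e-01,  6.01603682e-01, -5.14596207e-04,  4.09335418e-04]), 'ft_force': array([ 0.13278583,  0.39577476, -0.1287035 ]), 'torque': array([-0.02120375,  0.0342633 ,  0.00080553]), 'grip_width': 0.9983799328428746}
```

View pics/scene0.png

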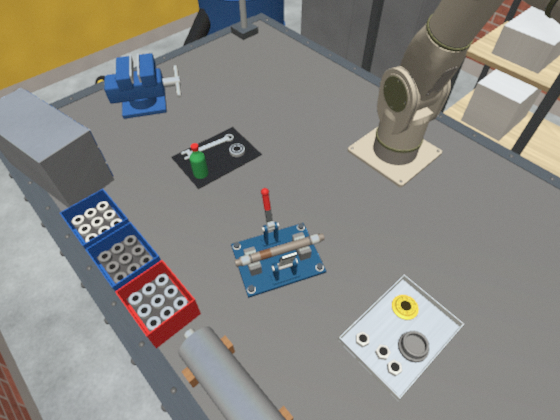

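View pics/top0.png

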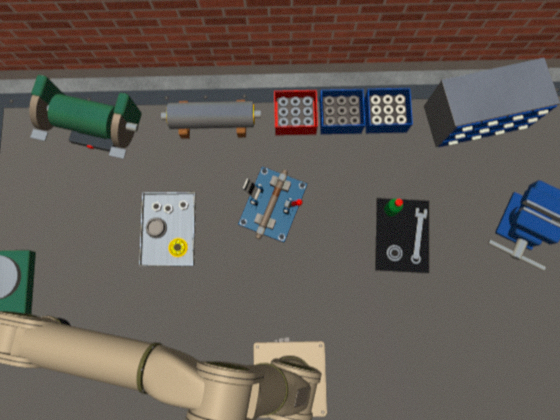

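```bash
python3 - <<'E'
import cv2, numpy as np
a=cv2.imread("pics/top0.png")[160:250,230:320]; b=cv2.imread("pics/scene0.png")[180:300,220:340]
cv2.imwrite("pics/c0.png",np.hstack([cv2.resize(a,(400,400),interpolation=cv2.INTER_CUBIC),cv2.resize(b,(400,400),interpolation=cv2.INTER_CUBIC)]))
E
cat > h.py <<'E'
import numpy as np, cv2
from scipy.spatial.transform import Rotation as R
from workcell import manip, cams
def proj(P,c):
    p=(np.atleast_2d(P)-c["xyz"])@R.from_quat(c["rotation"]).as_matrix()
    return np.c_[c["cx"]+c["fx"]*p[:,0]/-p[:,2], c["cy"]-c["fy"]*p[:,1]/-p[:,2]]
def ray(uv,c,z):
    uv=np.atleast_2d(uv).astype(float)
    d=np.c_[(uv[:,0]-c["cx"])/c["fx"],-(uv[:,1]-c["cy"])/c["fy"],-np.ones(len(uv))]@R.from_quat(c["rotation"]).as_matrix().T
    return c["xyz"]+d*((z-c["xyz"][2])/d[:,2])[:,None]
E
python3 - <<'E'
from h import *
c=cams.camera_params("top"); print(ray([(266,168),(308,183),(283,242),(240,225)],c,.012))
E
```

```text
[[ 0.6996513   0.06586547  0.012     ]
 [ 0.64288512 -0.07801392  0.012     ]
 [ 0.44001487  0.0124365   0.012     ]
 [ 0.50122185  0.15714051  0.012     ]]
```

View pics/c0.png

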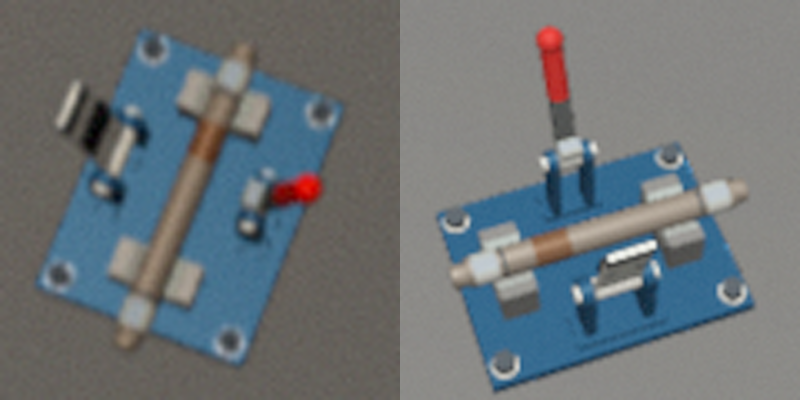

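```bash
cat >> h.py <<'E'
def fpt(p,P):  # fixture->world
    x,y,a=p; P=np.atleast_2d(P); c,s=np.cos(a),np.sin(a)
    return np.c_[x+c*P[:,0]-s*P[:,1], y+s*P[:,0]+c*P[:,1], P[:,2]]
def strap_end(t,r=.102,h=.003): return [0,.058-r*np.cos(t)+h*np.sin(t),.0645+r*np.sin(t)+h*np.cos(t)]
def lever_end(t,r=.112): return [0,-.055+r*np.sin(t),.0802+r*np.cos(t)]
E
python3 - <<'E'
from h import *
from scipy.optimize import least_squares
T,S=cams.camera_params("top"),cams.camera_params("scene")
tt=np.array([(140,30),(343,103),(240,363),(38,285),(309,188),(66,103)])/4.444+[229.6,159.6]
ss=np.array([(276,144),(37,215),(97,382),(353,301),(149,39),(232,246)])/3.333+[219.6,179.6]
ct=np.array([(.11,.085,.012),(.11,-.085,.012),(-.11,-.085,.012),(-.11,.085,.012)])
def f(q):
    A=fpt(q[:3],np.vstack([ct,lever_end(q[4]),strap_end(q[3],h=0)]))
    B=fpt(q[:3],np.vstack([ct[[1,2,3,0]],lever_end(q[4]),strap_end(q[3],h=0)]))
    return np.r_[proj(A,T)-tt,proj(B,S)-ss].ravel()
r=least_squares(f,[.57,.04,-.4,1.9,-.4],loss="soft_l1"); print(r.x.round(4)); print(r.fun.reshape(-1,2).round(1))
p=r.x[:3]
print("strap_end",fpt(p,strap_end(r.x[3])),"lever",fpt(p,lever_end(r.x[4])))
E
```

```text
[ 0.5748  0.0456 -0.3976  1.879  -0.3329]
[[  0.4  -0.9]
 [  0.4   0.1]
 [  0.2   0.6]
 [ -0.9  -0.1]
 [ -0.2   0.1]
 [  0.6   0.2]
 [-72.1  19.7]
 [ 72.4 -22.8]
 [ 77.6 -24.4]
 [-78.   25.3]
 [  0.3  -0.4]
 [ -0.1   0.5]]
strap_end [[0.61030015 0.13025133 0.16078406]] lever [[ 0.53928264 -0.03883829  0.18605145]]
```

```bash
python3 - <<'E'
from h import *
from scipy.optimize import least_squares
T,S=cams.camera_params("top"),cams.camera_params("scene")
tt=np.array([(140,30),(343,103),(240,363),(38,285),(309,188),(66,103)])/4.444+[229.6,159.6]
ss=np.array([(276,144),(37,215),(97,382),(353,301),(149,39),(232,246)])/3.333+[219.6,179.6]
ct=np.array([(.11,.085,.012),(.11,-.085,.012),(-.11,-.085,.012),(-.11,.085,.012)])
def f(q):
    A=fpt(q[:3],np.vstack([ct,lever_end(q[4]),strap_end(q[3],h=0)]))
    B=fpt(q[:3],np.vstack([ct[[2,1,0,3]],lever_end(q[4]),strap_end(q[3],h=0)]))
    return np.r_[proj(A,T)-tt,proj(B,S)-ss].ravel()
r=least_squares(f,[.57,.04,-.4,1.9,-.4],loss="soft_l1"); print(r.x.round(4)); print(r.fun.reshape(-1,2).round(1))
p=r.x[:3]
print("strap_end",fpt(p,strap_end(r.x[3])),"lever",fpt(p,lever_end(r.x[4])))
o=manip.get_obs();print(R.from_quat(o["ee_rot"]).as_matrix().round(3))
E
```

```text
[ 0.5753  0.0463 -0.3892  1.8706 -0.3407]
[[-0.1 -0.9]
 [ 0.  -0.3]
 [ 0.3  0.3]
 [-1.   0. ]
 [-0.1 -0.2]
 [ 0.5  0.4]
 [ 0.4 -1.5]
 [-0.5 -1. ]
 [-0.8  1.6]
 [ 1.  -0.2]
 [-0.  -0.2]
 [ 0.2  0.4]]
strap_end [[0.60977515 0.13051729 0.1610649 ]] lever [[ 0.54018541 -0.03917519  0.18576421]]
[[ 0.276  0.961 -0.   ]
 [ 0.961 -0.276 -0.001]
 [-0.001  0.    -1.   ]]
```

```bash
cat >> h.py <<'E'
p=np.array([.5753,.0463,-.3892])
def Rt():
    c,s=np.cos(p[2]),np.sin(p[2]); return np.array([[c,s,0],[s,-c,0],[0,0,-1.]])
def rel(fp):
    o=manip.get_obs(); M=R.from_quat(o["ee_rot"]).as_matrix()
    return np.r_[np.degrees(R.from_matrix(M.T@Rt()).as_rotvec()).round(1),((fpt(p,fp)[0]-o["position"])@M).round(4)]
def where():
    o=manip.get_obs(); c,s=np.cos(p[2]),np.sin(p[2]); d=o["position"]-[p[0],p[1],0]
    print(o["clock"],"fix",np.round([c*d[0]+s*d[1],-s*d[0]+c*d[1],d[2]],4),"F",o["ft_force"].round(1))
E
python3 - <<'E'
from h import *
print(rel([0,.16,.21]))
E
```

```text
[ 1.000e-01  1.000e-01  9.630e+01 -2.622e-01  5.576e-01 -1.300e-03]
```

>>> move_arm([
  [0,0,8,-0.02,0.04,-0.01,0],
  [0,0,16,-0.04,0.08,-0.02,0],
  [0,0,24,-0.06,0.13,-0.02,0],
  [0,0,32,-0.08,0.17,-0.02,0],
  [0,0,40,-0.1,0.21,-0.02,0],
  [0,0,48,-0.12,0.25,-0.02,0],
  [0,0,56,-0.14,0.3,-0.02,0],
  [0,0,64,-0.16,0.34,-0.02,0],
  [0,0,72,-0.18,0.38,-0.02,0],
  [0,0,80,-0.2,0.42,-0.02,0],
])

```text
clock: 1.1
position: [0.5221, 0.2909, 0.2288]
ee_rot: [0.998, -0.056, -0.0, 0.0]
ft_force: [1.6, 0.8, 0.3]
grip_width: -0.001
```

```bash
python3 - <<'E'
from h import *
where();print(rel([0,.16,.21]))
E
```

```text
1.1 fix [-0.1421  0.2061  0.2288] F [1.6 0.8 0.3]
[ 0.      0.     15.9     0.1239  0.0833  0.0188]
```

>>> move_arm([
  [0,0,5,0.04,0.02,0.01,0],
  [0,0,10,0.08,0.05,0.02,0],
  [0,0,15.9,0.115,0.075,0.02,0],
  [0,0,15.9,0.124,0.083,0.02,0],
  [0,0,15.9,0.124,0.083,0.04,0],
  [0,0,15.9,0.124,0.083,0.06,0],
  [0,0,15.9,0.124,0.083,0.08,0],
  [0,0,15.9,0.124,0.083,0.092,0],
  [0,0,15.9,0.124,0.083,0.092,0],
])

```text
clock: 2.0
position: [0.6343, 0.1971, 0.1351]
ee_rot: [0.982, -0.19, -0.001, 0.001]
ft_force: [-0.1, 0.0, -0.2]
grip_width: 0.001
```

```bash
python3 - <<'E'
from h import *
where();print(rel([0,.14,.135]))
# strap path of TCP: corner r=75
for t in np.arange(1.55,-.01,-.1):
    s=strap_end(t,r=.075); print(round(t,2),np.round([s[1]+.011,s[2]],3))
for n in ("scene",):
    im=cams.camera(n); b=cv2.cvtColor(im,cv2.COLOR_RGB2BGR)[100:310,180:400]; cv2.imwrite("pics/s1.png",cv2.resize(b,(628,600)))
E
```

```text
2.0 fix [-0.0026  0.1619  0.1351] F [-0.1  0.  -0.2]
[1.0e-01 1.0e-01 4.0e-01 2.4e-03 2.2e-02 1.0e-04]
1.55 [0.07 0.14]
1.45 [0.063 0.139]
1.35 [0.056 0.138]
1.25 [0.048 0.137]
1.15 [0.041 0.134]
1.05 [0.034 0.131]
0.95 [0.028 0.127]
0.85 [0.022 0.123]
0.75 [0.016 0.118]
0.65 [0.011 0.112]
0.55 [0.007 0.106]
0.45 [0.003 0.1  ]
0.35 [-0.     0.093]
0.25 [-0.003  0.086]
0.15 [-0.005  0.079]
0.05 [-0.006  0.071]
```

View pics/s1.png

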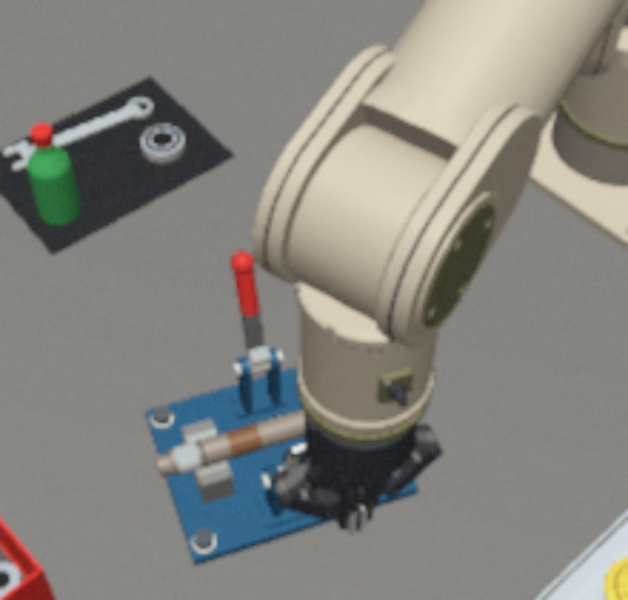

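>>> move_arm([
  [0,0,0.4,0.0025,0.02,0,0],
  [0,0,0.4,0.0025,0.04,0,0],
  [0,0,0.4,0.0025,0.053,-0.001,0],
  [0,0,0.4,0.0025,0.065,-0.002,0],
  [0,0,0.4,0.0025,0.075,-0.003,0],
  [0,0,0.4,0.0025,0.084,-0.004,0],
  [0,0,0.4,0.0025,0.092,-0.005,0],
  [0,0,0.4,0.0025,0.099,-0.004,0],
  [0,0,0.4,0.0025,0.106,-0.003,0],
  [0,0,0.4,0.0025,0.106,-0.003,0],
])

```text
clock: 3.05
position: [0.598, 0.0966, 0.1398]
ee_rot: [0.981, -0.194, -0.0, 0.0]
ft_force: [0.5, 0.4, 0.2]
grip_width: 0.002
```

```bash
python3 - <<'E'
from h import *
where();print(rel([0,.056,.138]))
E
```

```text
3.05 fix [0.0019 0.0552 0.1398] F [0.5 0.4 0.2]
[ 0.      0.     -0.1    -0.0019 -0.0008  0.0018]
```

>>> move_arm([
  [0,0,0,-0.002,0.007,0.003,0],
  [0,0,0,-0.002,0.014,0.006,0],
  [0,0,0,-0.002,0.021,0.009,0],
  [0,0,0,-0.002,0.027,0.013,0],
  [0,0,0,-0.002,0.033,0.017,0],
  [0,0,0,-0.002,0.039,0.022,0],
  [0,0,0,-0.002,0.044,0.028,0],
  [0,0,0,-0.002,0.048,0.034,0],
  [0,0,0,-0.002,0.052,0.04,0],
  [0,0,0,-0.002,0.052,0.04,0],
])

```text
clock: 4.05
position: [0.576, 0.0497, 0.099]
ee_rot: [0.981, -0.194, -0.001, 0.0]
ft_force: [-0.8, 0.1, -0.4]
grip_width: -0.001
```

```bash
python3 - <<'E'
from h import *
where()
for n in ("scene",):
    im=cams.camera(n); b=cv2.cvtColor(im,cv2.COLOR_RGB2BGR)[160:310,200:360]; cv2.imwrite("pics/s2.png",cv2.resize(b,(640,600)))
E
```

```text
4.05 fix [-0.0006  0.0034  0.099 ] F [-0.8  0.1 -0.4]
```

View pics/s2.png

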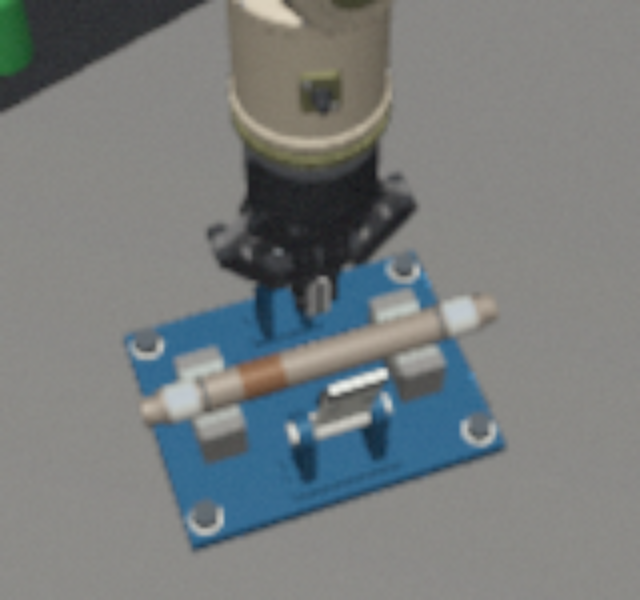

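```bash
python3 - <<'E'
from h import *
o=manip.get_obs();S=cams.camera_params("scene");T=cams.camera_params("top");W=cams.camera_params("wrist")
print(proj(o["position"],S), proj(fpt(p,strap_end(1.87)),S),proj(fpt(p,[0,.058,.0645]),S))
im=cams.camera("top"); a=cv2.cvtColor(im,cv2.COLOR_RGB2BGR)[150:260,220:330]
w=cv2.cvtColor(cams.camera("wrist"),cv2.COLOR_RGB2BGR)
cv2.imwrite("pics/c3.png",np.hstack([cv2.resize(a,(400,400),interpolation=2),cv2.resize(w,(400,300)) if 0 else cv2.copyMakeBorder(cv2.resize(w,(400,300)),0,100,0,0,0)]))
E
```

```text
[[277.52255654 239.75090461]] [[289.77745066 254.94711674]] [[284.60424167 263.99959882]]
```

View pics/c3.png

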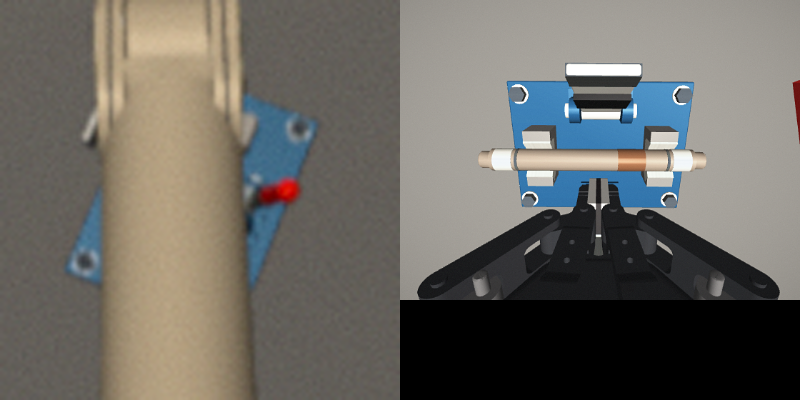

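```bash
python3 - <<'E'
from h import *
from scipy.optimize import least_squares
o=manip.get_obs();W=cams.camera_params("wrist");S=cams.camera_params("scene")
print(W)
k=lambda P:(proj(P,W)*400/560+[400,0]).round(0)
print("tcp",k(o["position"]),"hinge",k(fpt(p,[0,.058,.0645])),"corners",k(fpt(p,[(.11,.085,.012),(-.11,.085,.012),(.11,-.085,.012),(-.11,-.085,.012)])))
print("shaft ends",k(fpt(p,[(.125,0,.045),(-.125,0,.045)])))
for t in (1.6,1.75,1.87,2,2.1): print(t,k(fpt(p,np.array(strap_end(t,h=-.003))+[[.018,0,0],[-.018,0,0]])).ravel(),k(fpt(p,np.array(strap_end(t))+[[.018,0,0],[-.018,0,0]])).ravel())
E
```

```text
{'fx': 289.7920248201888, 'fy': 289.7920248201888, 'cx': 277.44211901567235, 'cy': 207.5940390669203, 'xyz': array([0.60637678, 0.12252531, 0.26485985]), 'rotation': array([-0.15278086,  0.03011856, -0.19123095,  0.96911382])}
tcp [[598. 175.]] hinge [[598. 108.]] corners [[693.  79.]
 [503.  79.]
 [676. 206.]
 [520. 206.]]
shaft ends [[709. 158.]
 [488. 158.]]
1.6 [635. 134. 562. 134.] [636. 121. 561. 122.]
1.75 [637. 102. 560. 102.] [637.  89. 560.  89.]
1.87 [637.  75. 560.  75.] [637.  62. 560.  62.]
2 [637.  47. 560.  47.] [637.  35. 560.  35.]
2.1 [637.  27. 560.  27.] [636.  16. 561.  16.]
```

>>> move_arm([
  [0,0,0,0,0,-0.04,0],
  [0,0,0,0,0,-0.08,0],
  [0,0,0,0,0,-0.12,0],
  [0,0,0,0,0,-0.13,0],
  [0,0,0,0,-0.04,-0.13,0],
  [0,0,0,0,-0.08,-0.13,0],
  [0,0,0,0,-0.12,-0.13,0],
  [0,0,0,0,-0.14,-0.13,0],
  [0,0,0,0,-0.14,-0.13,0],
])

```text
clock: 5.1
position: [0.6297, 0.1842, 0.2286]
ee_rot: [0.982, -0.191, -0.001, -0.0]
ft_force: [-0.3, -0.1, 0.0]
grip_width: -0.001
```

>>> move_arm([
  [0,0,0,0,0,0.04,0],
  [0,0,0,0,0,0.08,0],
  [0,0,0,0,0,0.1,0],
  [0,0,0,0,0,0.1,0],
  [0,0,0,0,0.01,0.1,0],
  [0,0,0,0,0.02,0.1,0],
  [0,0,0,0,0.03,0.1,0],
  [0,0,0,0,0.04,0.1,0],
  [0,0,0,0,0.04,0.1,0],
])

```text
clock: 6.0
position: [0.6148, 0.141, 0.131]
ee_rot: [0.981, -0.195, 0.001, -0.0]
ft_force: [1.2, -0.6, -0.4]
grip_width: 0.001
```

```bash
python3 - <<'E'
from h import *
where()
w=cv2.cvtColor(cams.camera("wrist"),cv2.COLOR_RGB2BGR); s=cv2.cvtColor(cams.camera("scene"),cv2.COLOR_RGB2BGR)[180:310,220:350]
cv2.imwrite("pics/c4.png",np.hstack([cv2.resize(s,(390,390),interpolation=2),cv2.copyMakeBorder(cv2.resize(w,(400,300)),0,90,0,0,0)]))
o=manip.get_obs();S=cams.camera_params("scene");print((proj(o["position"],S)-[220,180])*3)
E
```

```text
6.0 fix [0.0006 0.1026 0.131 ] F [ 1.2 -0.6 -0.4]
[[214.79236207 258.79444607]]
```

View pics/c4.png

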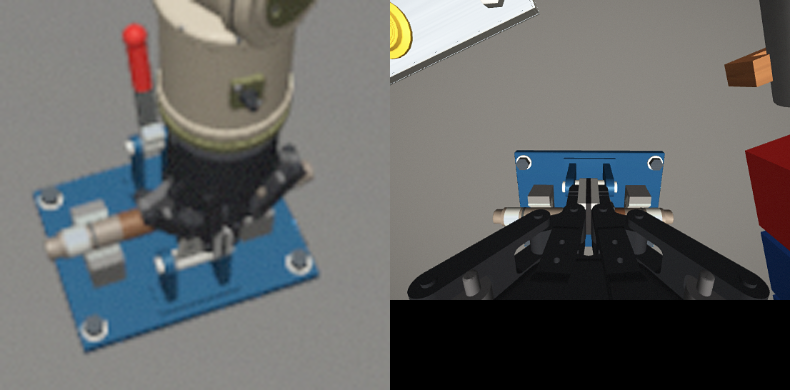

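>>> move_arm([
  [0,0,0,0,0.005,0,0],
  [0,0,0,0,0.01,0,0],
  [0,0,0,0,0.015,0,0],
  [0,0,0,0,0.02,0,0],
])

```text
clock: 6.5
position: [0.6072, 0.1243, 0.1302]
ee_rot: [0.981, -0.193, 0.0, -0.0]
ft_force: [1.2, 2.6, 2.2]
grip_width: 0.002
```

>>> move_arm([
  [0,0,0,0,0.004,-0.001,0],
  [0,0,0,0,0.008,-0.002,0],
  [0,0,0,0,0.012,-0.003,0],
  [0,0,0,0,0.016,-0.004,0],
])

```text
clock: 6.9
position: [0.6007, 0.1092, 0.1338]
ee_rot: [0.981, -0.194, -0.0, 0.0]
ft_force: [1.2, 1.5, -1.2]
grip_width: -0.001
```

```bash
python3 - <<'E'
from h import *
where()
w=cv2.cvtColor(cams.camera("wrist"),cv2.COLOR_RGB2BGR); s=cv2.cvtColor(cams.camera("scene"),cv2.COLOR_RGB2BGR)[180:310,220:350]
cv2.imwrite("pics/c5.png",np.hstack([cv2.resize(s,(390,390),interpolation=2),cv2.copyMakeBorder(cv2.resize(w,(400,300)),0,90,0,0,0)]))
E
```

```text
6.9 fix [-0.0003  0.0678  0.1338] F [ 1.2  1.5 -1.2]
```

View pics/c5.png

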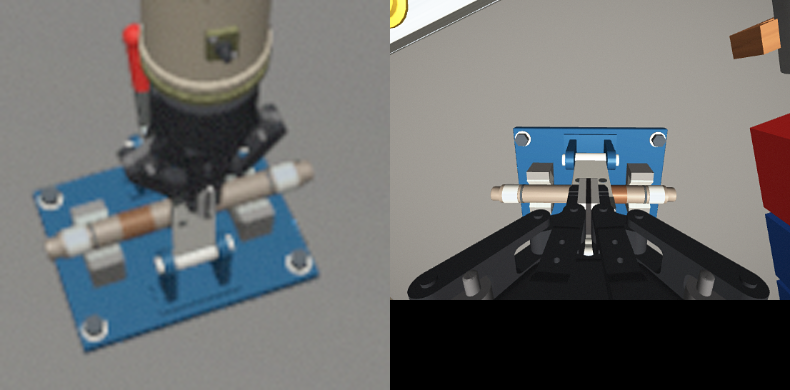

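>>> move_arm([
  [0,0,0,0,0.004,0,0],
  [0,0,0,0,0.008,0.0,0],
  [0,0,0,0,0.012,0.001,0],
  [0,0,0,0,0.015,0.001,0],
  [0,0,0,0,0.018,0.002,0],
  [0,0,0,0,0.022,0.003,0],
  [0,0,0,0,0.025,0.004,0],
  [0,0,0,0,0.028,0.0055,0],
  [0,0,0,0,0.028,0.0055,0],
])

```text
clock: 7.9
position: [0.5902, 0.0829, 0.1283]
ee_rot: [0.981, -0.194, -0.0, 0.0]
ft_force: [-0.0, -0.0, -0.3]
grip_width: -0.004
```

```bash
python3 - <<'E'
from h import *
where()
w=cv2.cvtColor(cams.camera("wrist"),cv2.COLOR_RGB2BGR); s=cv2.cvtColor(cams.camera("scene"),cv2.COLOR_RGB2BGR)[180:310,220:350]
cv2.imwrite("pics/c6.png",np.hstack([cv2.resize(s,(390,390),interpolation=2),cv2.copyMakeBorder(cv2.resize(w,(400,300)),0,90,0,0,0)]))
E
```

```text
7.9 fix [-1.000e-04  3.950e-02  1.283e-01] F [-0.  -0.  -0.3]
```

View pics/c6.png

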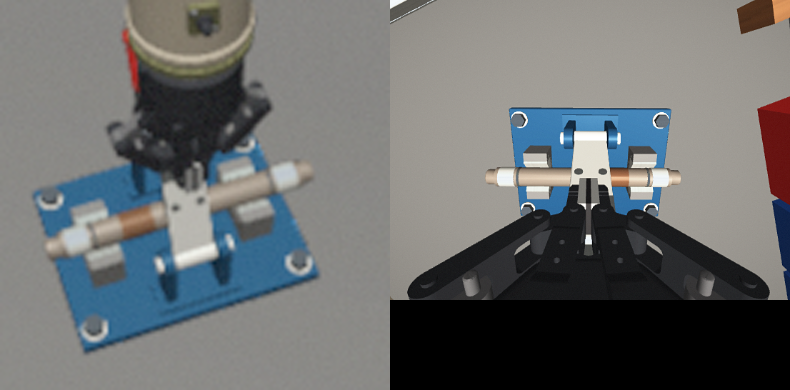

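>>> move_arm([
  [0,0,0,0,0.006,0.003,0],
  [0,0,0,0,0.012,0.007,0],
  [0,0,0,0,0.017,0.0115,0],
  [0,0,0,0,0.022,0.0165,0],
  [0,0,0,0,0.026,0.022,0],
  [0,0,0,0,0.0305,0.028,0],
  [0,0,0,0,0.0335,0.034,0],
  [0,0,0,0,0.0365,0.04,0],
  [0,0,0,0,0.0365,0.04,0],
])

```text
clock: 8.9
position: [0.5758, 0.0493, 0.0874]
ee_rot: [0.981, -0.194, -0.001, 0.0]
ft_force: [-0.1, -0.7, 0.5]
grip_width: -0.002
```

>>> move_arm([
  [0,0,0,0,0.001,0.005,0],
  [0,0,0,0,0.002,0.01,0],
  [0,0,0,0,0.003,0.014,0],
  [0,0,0,0,0.003,0.017,0],
  [0,0,0,0,0.003,0.019,0],
  [0,0,0,0,0.003,0.019,0],
])

```text
clock: 9.5
position: [0.5752, 0.0472, 0.0691]
ee_rot: [0.981, -0.194, -0.0, 0.0]
ft_force: [0.3, -0.4, -0.2]
grip_width: 0.0
```

```bash
python3 - <<'E'
from h import *
where()
E
```

```text
9.5 fix [-0.0004  0.0008  0.0691] F [ 0.3 -0.4 -0.2]
```

>>> move_arm([
  [0,0,0,0,0,0.001,0],
  [0,0,0,0,0,0.002,0],
  [0,0,0,0,0,0.003,0],
  [0,0,0,0,0,0.003,0],
])

```text
clock: 9.9
position: [0.5754, 0.0471, 0.0664]
ee_rot: [0.981, -0.194, 0.0, -0.0]
ft_force: [0.7, -0.7, 1.2]
grip_width: -0.001
```

```bash
python3 - <<'E'
from h import *
where()
w=cv2.cvtColor(cams.camera("wrist"),cv2.COLOR_RGB2BGR); s=cv2.cvtColor(cams.camera("scene"),cv2.COLOR_RGB2BGR)[180:310,220:350]
cv2.imwrite("pics/c7.png",np.hstack([cv2.resize(s,(390,390),interpolation=2),cv2.copyMakeBorder(cv2.resize(w,(400,300)),0,90,0,0,0)]))
E
```

```text
9.9 fix [-0.0002  0.0007  0.0664] F [ 0.7 -0.7  1.2]
```

View pics/c7.png

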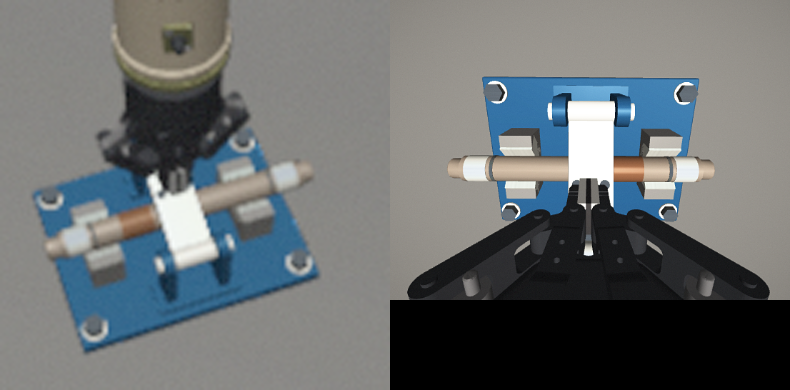

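>>> move_arm([
  [0,0,0,0,0,0.001,0],
  [0,0,0,0,0,0.0015,0],
  [0,0,0,0,0,0.002,0],
  [0,0,0,0,0,0.002,0],
])

```text
clock: 10.4
position: [0.5754, 0.047, 0.0645]
ee_rot: [0.981, -0.194, -0.0, -0.0]
ft_force: [0.1, -0.9, 1.1]
grip_width: 0.0
```

>>> move_arm([
  [0,0,0,0,0,0.001,0],
  [0,0,0,0,0,0.002,0],
  [0,0,0,0,0,0.003,0],
  [0,0,0,0,0,0.003,0],
])

```text
clock: 10.8
position: [0.5754, 0.0471, 0.0613]
ee_rot: [0.981, -0.194, -0.0, -0.0]
ft_force: [-0.5, -0.1, 1.5]
grip_width: 0.001
```

>>> move_arm([
  [0,0,0,0,0,0.001,0],
  [0,0,0,0,0,0.002,0],
  [0,0,0,0,0,0.003,0],
  [0,0,0,0,0,0.003,0],
])

```text
clock: 11.2
position: [0.5753, 0.0471, 0.0583]
ee_rot: [0.981, -0.194, -0.0, -0.0]
ft_force: [0.2, -0.8, 0.2]
grip_width: 0.0
```

```bash
python3 - <<'E'
from h import *
where()
for i in range(1):
    w=cv2.cvtColor(cams.camera("wrist"),cv2.COLOR_RGB2BGR); s=cv2.cvtColor(cams.camera("scene"),cv2.COLOR_RGB2BGR)
cv2.imwrite("pics/w8.png",w);cv2.imwrite("pics/s8.png",s)
W=cams.camera_params("wrist");S=cams.camera_params("scene")
# model: strap edge lines x=+-18 at r=50, outer face, for several t
for t in (0,.1,.2,.3):
  P=fpt(p,[[sx,*strap_end(t,r)[1:]] for r in (.05,.095) for sx in (.018,-.018)])
  print(t,"W",proj(P,W).round(0).tolist(),"S",proj(P,S).round(1).tolist())
o=manip.get_obs(); print("tcp",proj(o["position"],W),proj(o["position"],S))
E
```

```text
11.2 fix [-0.0003  0.0008  0.0583] F [ 0.2 -0.8  0.2]
0 W [[309.0, 241.0], [247.0, 241.0], [307.0, 306.0], [250.0, 306.0]] S [[271.5, 249.7], [284.4, 245.7], [266.0, 236.2], [278.7, 232.4]]
0.1 W [[310.0, 243.0], [247.0, 243.0], [308.0, 315.0], [248.0, 315.0]] S [[271.5, 248.9], [284.5, 244.8], [266.0, 234.4], [278.7, 230.6]]
0.2 W [[311.0, 245.0], [246.0, 245.0], [310.0, 323.0], [247.0, 323.0]] S [[271.6, 248.2], [284.7, 244.2], [266.1, 233.0], [278.9, 229.1]]
0.3 W [[312.0, 247.0], [245.0, 247.0], [312.0, 330.0], [245.0, 330.0]] S [[271.8, 247.7], [284.9, 243.6], [266.3, 231.8], [279.3, 227.9]]
tcp [[277.55087952 244.93844838]] [[277.25791753 247.34111444]]
```

```bash
python3 - <<'E'
import cv2,numpy as np
w=cv2.imread("pics/w8.png")[120:420,130:430];s=cv2.imread("pics/s8.png")[200:300,230:330]
cv2.imwrite("pics/c8.png",np.hstack([cv2.resize(s,(400,400),interpolation=2),cv2.resize(w,(400,400))]))
E
```

```text
(no output)
```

View pics/c8.png

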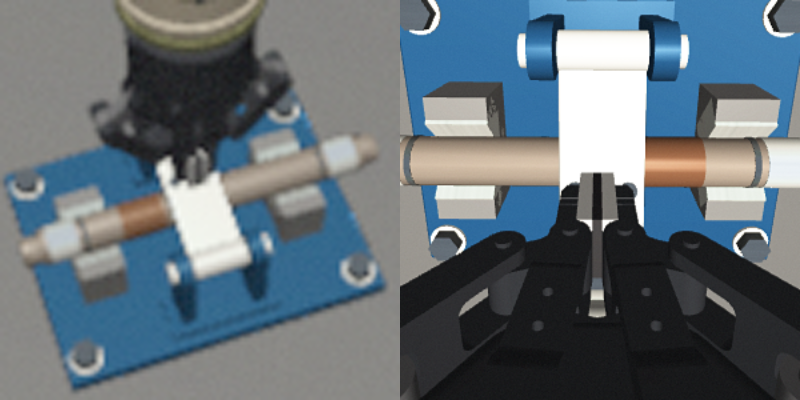

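>>> move_arm([
  [0,0,0,0,0,0.001,0],
  [0,0,0,0,0,0.002,0],
  [0,0,0,0,0,0.002,0],
])

```text
clock: 11.6
position: [0.5754, 0.0471, 0.0564]
ee_rot: [0.981, -0.194, -0.0, -0.0]
ft_force: [0.3, -0.6, 1.5]
grip_width: -0.001
```

>>> move_arm([
  [0,0,0,0,0,0.001,0],
  [0,0,0,0,0,0.002,0],
  [0,0,0,0,0,0.002,0],
])

```text
clock: 11.9
position: [0.5754, 0.047, 0.0544]
ee_rot: [0.981, -0.194, -0.0, 0.0]
ft_force: [-0.7, -0.8, -0.1]
grip_width: 0.002
```

>>> move_arm([
  [0,0,0,0,0,0.001,0],
  [0,0,0,0,0,0.002,0],
  [0,0,0,0,0,0.002,0],
])

```text
clock: 12.2
position: [0.5754, 0.0471, 0.0524]
ee_rot: [0.981, -0.194, -0.0, -0.0]
ft_force: [0.1, -0.3, -0.0]
grip_width: -0.003
```

```bash
python3 - <<'E'
from h import *
where()
w=cams.camera("wrist"); s=cams.camera("scene")
cv2.imwrite("pics/w9.png",w[...,::-1]);cv2.imwrite("pics/s9.png",s[...,::-1])
g=cv2.cvtColor(w,cv2.COLOR_RGB2GRAY).astype(int)
for r in range(130,300,10): 
    row=g[r]; m=np.where(row[235:330]>235)[0]+235
    print(r,(m.min(),m.max()) if len(m) else None)
W=cams.camera_params("wrist")
for t in (0,.15,.3): print(t,[ (np.round(proj(fpt(p,[[.018,*strap_end(t,r)[1:]],[-.018,*strap_end(t,r)[1:]]]),W)[:, :],0)).ravel().tolist() for r in (.02,.04,.06,.08,.102)])
E
```

```text
12.2 fix [-0.0002  0.0008  0.0524] F [ 0.1 -0.3 -0. ]
130 None
140 None
150 (np.int64(246), np.int64(317))
160 (np.int64(246), np.int64(318))
170 (np.int64(247), np.int64(317))
180 (np.int64(248), np.int64(315))
190 (np.int64(248), np.int64(314))
200 (np.int64(249), np.int64(314))
210 (np.int64(249), np.int64(314))
220 (np.int64(249), np.int64(313))
230 (np.int64(249), np.int64(313))
240 (np.int64(249), np.int64(313))
250 (np.int64(249), np.int64(312))
260 (np.int64(249), np.int64(312))
270 (np.int64(307), np.int64(312))
280 (np.int64(308), np.int64(311))
290 (np.int64(273), np.int64(283))
0 [[312.0, 194.0, 244.0, 194.0], [311.0, 229.0, 246.0, 229.0], [309.0, 261.0, 247.0, 261.0], [308.0, 291.0, 248.0, 291.0], [307.0, 321.0, 249.0, 321.0]]
0.15 [[312.0, 194.0, 244.0, 194.0], [312.0, 231.0, 244.0, 231.0], [311.0, 267.0, 245.0, 267.0], [310.0, 301.0, 246.0, 301.0], [310.0, 337.0, 247.0, 337.0]]
0.3 [[313.0, 193.0, 243.0, 193.0], [313.0, 232.0, 243.0, 232.0], [313.0, 271.0, 243.0, 271.0], [313.0, 310.0, 243.0, 310.0], [313.0, 352.0, 243.0, 352.0]]
```

>>> move_arm([
  [0,0,0,0,0,0.001,0],
  [0,0,0,0,0,0.002,0],
  [0,0,0,0,0,0.003,0],
  [0,0,0,0,0,0.003,0],
])

```text
clock: 12.7
position: [0.5753, 0.047, 0.0493]
ee_rot: [0.981, -0.194, -0.0, 0.0]
ft_force: [0.8, -0.9, 0.3]
grip_width: 0.0
```

>>> move_arm([
  [0,0,0,0,0,0.001,0],
  [0,0,0,0,0,0.002,0],
  [0,0,0,0,0,0.002,0],
])

```text
clock: 13.0
position: [0.5754, 0.0471, 0.0474]
ee_rot: [0.981, -0.194, 0.0, -0.0]
ft_force: [-0.1, -0.8, -0.3]
grip_width: 0.001
```

```bash
cat > m.py <<'E'
from h import *
from scipy.optimize import least_squares
def measure(save=None):
    w=cams.camera("wrist"); W=cams.camera_params("wrist")
    if save: cv2.imwrite(save,w[...,::-1])
    g=cv2.cvtColor(w,cv2.COLOR_RGB2GRAY).astype(int); L=[]
    h=proj(fpt(p,[0,.058,.0645]),W)[0]
    for r in range(int(h[1])+22,int(h[1])+100,3):
        m=np.where(g[r,235:330]>225)[0]+235
        if len(m): L.append((r,m.min()-.5,m.max()+.5))
    L=np.array(L); L=L[(L[:,2]-L[:,1])>50]
    def f(q):
        t,dx,sc=q
        rr=np.linspace(.01,.102,60)
        e=[proj(fpt(p,[[s*sc+dx,*strap_end(t,r)[1:]] for r in rr]),W) for s in (1,-1)]
        return np.r_[np.interp(L[:,0],e[0][:,1],e[0][:,0])-L[:,2],np.interp(L[:,0],e[1][:,1],e[1][:,0])-L[:,1]]
    for sc in (None,):
        q=least_squares(f,[.1,0,.018],loss="soft_l1",x_scale=[.1,.001,.001]); print("t,dx,halfw",q.x.round(4),"rms",np.sqrt((f(q.x)**2).mean()).round(2),len(L))
E
python3 - <<'E'
from m import *
where(); measure("pics/w10.png")
W=cams.camera_params("wrist");o=manip.get_obs();M=R.from_quat(o["ee_rot"]).as_matrix()
for z in (0,-.01,-.02,-.03): print(z,proj(o["position"]+np.array([[0,-.011,z],[0,.011,z],[.0145,-.011,z]])@M.T,W).round(0).tolist())
E
```

```text
13.0 fix [-0.0002  0.0008  0.0474] F [-0.1 -0.8 -0.3]
t,dx,halfw [0.029  0.0018 0.0176] rms 0.33 26
0 [[278.0, 229.0], [278.0, 261.0], [301.0, 228.0]]
-0.01 [[278.0, 235.0], [278.0, 269.0], [303.0, 235.0]]
-0.02 [[278.0, 242.0], [278.0, 278.0], [304.0, 242.0]]
-0.03 [[278.0, 251.0], [278.0, 288.0], [306.0, 251.0]]
```

>>> move_arm([
  [0,0,0,0,0,0.001,0],
  [0,0,0,0,0,0.002,0],
  [0,0,0,0,0,0.002,0],
])

```text
clock: 13.35
position: [0.5754, 0.0472, 0.0454]
ee_rot: [0.981, -0.194, -0.0, -0.0]
ft_force: [-0.3, -0.8, 0.5]
grip_width: -0.001
```

```bash
python3 - <<'E'
from m import *
where(); measure()
E
```

```text
13.35 fix [-0.0002  0.0008  0.0454] F [-0.3 -0.8  0.5]
t,dx,halfw [0.0007 0.0018 0.0176] rms 0.3 26
```

>>> move_arm([
  [0,0,0,0,0,0.001,0],
  [0,0,0,0,0,0.002,0],
  [0,0,0,0,0,0.002,0],
])

```text
clock: 13.7
position: [0.5755, 0.0472, 0.045]
ee_rot: [0.981, -0.194, -0.0, -0.001]
ft_force: [-8.4, -0.2, 18.8]
grip_width: 0.0
```

```bash
python3 - <<'E'
from m import *
where(); measure()
E
```

```text
13.7 fix [-0.0001  0.0009  0.045 ] F [-8.4 -0.2 18.8]
t,dx,halfw [-0.0127  0.0018  0.0176] rms 0.3 26
```

>>> move_arm([
  [0,0,0,0,0,-0.02,0],
  [0,0,0,0,0,-0.06,0],
  [0,0,0,0,0,-0.1,0],
  [0,0,0,0,0,-0.14,0],
  [0,0,0,0,0,-0.18,0],
  [0,0,0,0,0,-0.19,0],
  [0,0,0,0.002,0.04,-0.19,0],
  [0,0,0,0.002,0.08,-0.19,0],
  [0,0,0,0.002,0.12,-0.19,0],
  [0,0,0,0.002,0.16,-0.19,0],
])

```text
clock: 14.75
position: [0.5155, -0.1029, 0.2329]
ee_rot: [0.981, -0.193, -0.0, -0.0]
ft_force: [1.8, -0.4, 0.1]
grip_width: -0.002
```

>>> move_arm([
  [0,0,0,0,0.003,0,0],
  [0,0,0,0,0.003,0,0],
])

```text
clock: 14.95
position: [0.5149, -0.1053, 0.2333]
ee_rot: [0.981, -0.195, -0.0, -0.0]
ft_force: [0.6, 0.9, 0.4]
grip_width: 0.001
```

```bash
python3 - <<'E'
from h import *
where(); print(rel([.002,-.15,.130]))
w=cams.camera("wrist");s=cams.camera("scene")[180:310,220:350]
cv2.imwrite("pics/c11.png",np.hstack([cv2.resize(s,(390,390),interpolation=2),cv2.copyMakeBorder(cv2.resize(w,(400,300)),0,90,0,0,0)])[...,::-1])
E
```

```text
14.95 fix [ 0.0016 -0.1632  0.2333] F [0.6 0.9 0.4]
[-0.      0.     -0.2     0.0003 -0.0131  0.1033]
```

View pics/c11.png

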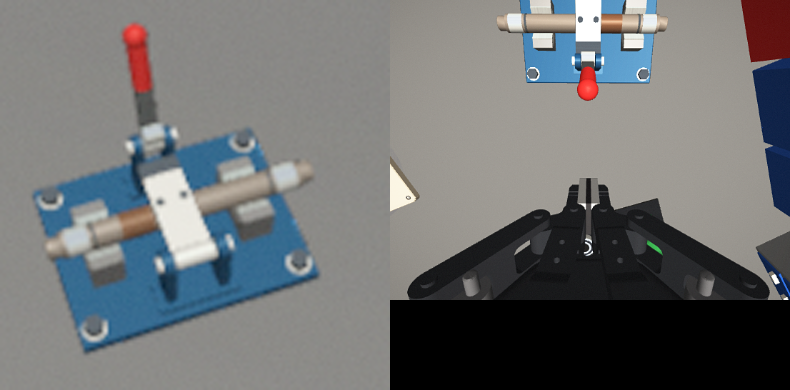

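>>> move_arm([
  [0,0,0,0,0,0.03,0],
  [0,0,0,0,0,0.06,0],
  [0,0,0,0,0,0.086,0],
  [0,0,0,0,0,0.086,0],
  [0,0,0,0,-0.02,0.086,0],
  [0,0,0,0,-0.04,0.086,0],
  [0,0,0,0,-0.05,0.086,0],
  [0,0,0,0,-0.056,0.086,0],
  [0,0,0,0,-0.062,0.086,0],
  [0,0,0,0,-0.068,0.086,0],
])

```text
clock: 16.05
position: [0.5413, -0.0429, 0.1483]
ee_rot: [0.981, -0.194, 0.0, 0.0]
ft_force: [-1.6, -4.9, 3.4]
grip_width: -0.002
```

```bash
python3 - <<'E'
from h import *
where()
E
```

```text
16.05 fix [ 0.0024 -0.0954  0.1483] F [-1.6 -4.9  3.4]
```

>>> move_arm([
  [0,0,0,0,-0.007,0,0],
  [0,0,0,0,-0.014,0,0],
  [0,0,0,0,-0.021,0,0],
  [0,0,0,0,-0.028,0,0],
  [0,0,0,0,-0.035,0,0],
  [0,0,0,0,-0.042,0.001,0],
  [0,0,0,0,-0.049,0.0025,0],
  [0,0,0,0,-0.056,0.004,0],
  [0,0,0,0,-0.0645,0.0075,0],
  [0,0,0,0,-0.073,0.011,0],
])

```text
clock: 17.05
position: [0.5691, 0.0266, 0.1361]
ee_rot: [0.981, -0.194, -0.0, 0.0]
ft_force: [0.0, -5.2, -0.1]
grip_width: -0.001
```

```bash
python3 - <<'E'
from h import *
where()
s=cams.camera("scene"); cv2.imwrite("pics/s12.png",s[...,::-1])
# red lever pixel centroid near fixture
h=cv2.cvtColor(s,cv2.COLOR_RGB2HSV); m=((h[...,0]<6)|(h[...,0]>174))&(h[...,1]>170)&(h[...,2]>90); m[:150]=0;m[:,:225]=0;m[300:]=0;m[:,340:]=0
y,x=np.where(m); print(len(x),x.min() if len(x) else 0,x.max() if len(x) else 0,y.min() if len(x) else 0,y.max() if len(x) else 0)
S=cams.camera_params("scene")
for t in (.2,.4,.6,.8,1.2,1.47): print(t,proj(fpt(p,[lever_end(t),lever_end(t,.07)]),S).round(0).ravel())
E
```

```text
17.05 fix [ 0.0018 -0.0205  0.1361] F [ 0.  -5.2 -0.1]
56 272 281 222 229
0.2 [272. 208. 271. 215.]
0.4 [275. 216. 273. 220.]
0.6 [278. 225. 275. 225.]
0.8 [280. 233. 276. 231.]
1.2 [284. 250. 278. 240.]
1.47 [284. 258. 279. 246.]
```

>>> move_arm([
  [0,0,0,0,-0.0065,0.0045,0],
  [0,0,0,0,-0.013,0.0092,0],
  [0,0,0,0,-0.019,0.0155,0],
  [0,0,0,0,-0.0253,0.022,0],
  [0,0,0,0,-0.03,0.0295,0],
  [0,0,0,0,-0.035,0.0374,0],
  [0,0,0,0,-0.0385,0.0455,0],
  [0,0,0,0,-0.041,0.052,0],
  [0,0,0,0,-0.041,0.052,0],
])

```text
clock: 18.0
position: [0.584, 0.0642, 0.0832]
ee_rot: [0.981, -0.193, -0.001, 0.0]
ft_force: [-0.0, 0.0, -0.4]
grip_width: 0.004
```

```bash
cat > l.py <<'E'
from h import *
def red():
    s=cams.camera("scene"); h=cv2.cvtColor(s,cv2.COLOR_RGB2HSV); m=((h[...,0]<6)|(h[...,0]>174))&(h[...,1]>170)&(h[...,2]>90); m[:150]=0;m[:,:225]=0;m[300:]=0;m[:,340:]=0
    y,x=np.where(m); print(len(x),x.min(),x.max(),y.min(),y.max()); return s
E
python3 - <<'E'
from l import *
where(); red()
E
```

```text
18.0 fix [0.0012 0.0198 0.0832] F [-0.   0.  -0.4]
68 277 287 247 259
```

>>> move_arm([
  [0,0,0,0,-0.0005,0.002,0],
  [0,0,0,0,-0.001,0.004,0],
  [0,0,0,0,-0.001,0.006,0],
  [0,0,0,0,-0.001,0.007,0],
  [0,0,0,0,-0.001,0.007,0],
])

```text
clock: 18.55
position: [0.5849, 0.0649, 0.0778]
ee_rot: [0.981, -0.194, 0.0, -0.0]
ft_force: [-2.1, 0.2, 5.5]
grip_width: 0.001
```

```bash
python3 - <<'E'
from l import *
where(); red()
E
```

```text
18.55 fix [0.0018 0.0208 0.0778] F [-2.1  0.2  5.5]
69 277 287 248 261
```

>>> move_arm([
  [0,0,0,0,0,0.001,0],
  [0,0,0,0,0,0.002,0],
  [0,0,0,0,0,0.003,0],
  [0,0,0,0,0,0.003,0],
])

```text
clock: 19.0
position: [0.5852, 0.0653, 0.0754]
ee_rot: [0.981, -0.194, 0.0, -0.001]
ft_force: [-3.3, 1.6, 9.4]
grip_width: -0.004
```

>>> move_arm([
  [0,0,0,0,0,0.001,0],
  [0,0,0,0,0,0.002,0],
  [0,0,0,0,0,0.002,0],
])

```text
clock: 19.3
position: [0.5854, 0.0654, 0.0747]
ee_rot: [0.981, -0.194, 0.0, -0.001]
ft_force: [-9.4, 0.7, 22.2]
grip_width: 0.002
```

>>> move_arm([
  [0,0,0,0,0,0.001,0],
  [0,0,0,0,0,0.001,0],
  [0,0,0,0,0,0.001,0],
])

```text
clock: 19.6
position: [0.5855, 0.0655, 0.0745]
ee_rot: [0.981, -0.194, 0.001, -0.001]
ft_force: [-13.0, 0.3, 30.4]
grip_width: 0.0
```

Hard stop reached (30 N, 0.2 mm of travel). I'll back off upward and check.

>>> move_arm([
  [0,0,0,0,0,-0.01,0],
  [0,0,0,0,0,-0.04,0],
  [0,0,0,0,0,-0.08,0],
  [0,0,0,0,0,-0.12,0],
  [0,0,0,0,-0.04,-0.15,0],
  [0,0,0,0,-0.08,-0.15,0],
  [0,0,0,0,-0.12,-0.15,0],
  [0,0,0,0,-0.16,-0.15,0],
  [0,0,0,0,-0.16,-0.15,0],
])

```text
clock: 20.5
position: [0.6452, 0.2199, 0.2196]
ee_rot: [0.982, -0.19, -0.001, -0.001]
ft_force: [-0.8, -0.0, -0.4]
grip_width: -0.002
```

```bash
python3 - <<'E'
from l import *
from scipy.optimize import least_squares
where(); s=red(); w=cams.camera("wrist"); W=cams.camera_params("wrist")
cv2.imwrite("pics/c13.png",np.hstack([cv2.resize(s[180:310,220:350],(390,390),interpolation=2),cv2.copyMakeBorder(cv2.resize(w,(400,300)),0,90,0,0,0)])[...,::-1])
for t in (1.3,1.4,1.47): print(t,(proj(fpt(p,[lever_end(t),lever_end(t,.06)]),W)*400/560+[390,0]).round(1).tolist())
# bystander check: scene difference, tray & mat
a=cv2.imread("pics/scene0.png")[...,::-1].astype(int); d=np.abs(a-s).max(2)
print("tray diff",(d[280:395,345:460]>60).sum(),"mat diff",(d[130:185,172:262]>60).sum())
E
```

```text
20.5 fix [-0.0012  0.1872  0.2196] F [-0.8 -0.  -0.4]
58 275 283 242 252
1.3 [[587.3, 219.1], [587.3, 238.7]]
1.4 [[587.3, 213.6], [587.3, 235.7]]
1.47 [[587.3, 210.1], [587.4, 233.7]]
tray diff 0 mat diff 0
```

>>> move_arm([
  [0,0,0,-0.04,-0.02,-0.02,0],
  [0,0,0,-0.08,-0.04,-0.03,0],
  [0,0,0,-0.12,-0.06,-0.03,0],
  [0,0,0,-0.16,-0.08,-0.03,0],
  [0,0,0,-0.2,-0.1,-0.03,0],
  [0,0,0,-0.22,-0.12,-0.03,0],
  [0,0,0,-0.22,-0.14,-0.03,0],
  [0,0,0,-0.22,-0.14,-0.03,0],
])

```text
clock: 21.4
position: [0.4948, 0.4272, 0.2511]
ee_rot: [0.981, -0.193, -0.0, -0.0]
ft_force: [0.1, -1.4, 0.5]
grip_width: -0.001
```

```bash
python3 - <<'E'
from l import *
where(); s=red(); T=cams.camera_params("top"); t=cams.camera("top"); S=cams.camera_params("scene")
def mask(s):
    h=cv2.cvtColor(s,cv2.COLOR_RGB2HSV); return ((h[...,0]<6)|(h[...,0]>174))&(h[...,1]>170)&(h[...,2]>90)
for n,im,c,b in (("S",s,S,(225,340,180,300)),("T",t,T,(235,320,160,250))):
    m=mask(im); m[:b[2]]=0;m[b[3]:]=0;m[:,:b[0]]=0;m[:,b[1]:]=0
    y,x=np.where(m); print(n,len(x),"ctr",x.mean().round(1),y.mean().round(1),"ext",x.min(),x.max(),y.min(),y.max()) if len(x) else print(n,0)
    for q in (1.3,1.4,1.47): print(q,"mid",proj(fpt(p,[[.0018,*lever_end(q,.091)[1:]]]),c).round(1).ravel(),"end",proj(fpt(p,[[.0018,*lever_end(q)[1:]]]),c).round(1).ravel())
# shaft / fixture ends unchanged
a=cv2.imread("pics/scene0.png")[...,::-1].astype(int); d=np.abs(a-s).max(2)>60
print("shaft end diffs",d[252:272,233:256].sum(),d[232:247,308:328].sum(),"tray",d[280:395,345:460].sum(),"mat",d[130:185,172:262].sum())
E
```

```text
21.4 fix [-0.219   0.3219  0.2511] F [ 0.1 -1.4  0.5]
111 275 287 242 261
S 111 ctr 281.2 251.9 ext 275 287 242 261
1.3 mid [280.5 247.9] end [283.3 253.3]
1.4 mid [280.8 250.4] end [283.6 256.4]
1.47 mid [280.9 252. ] end [283.8 258.3]
T 58 ctr 261.4 194.2 ext 254 270 190 198
1.3 mid [262.4 193. ] end [256.5 190.4]
1.4 mid [262.  193.4] end [256.  190.9]
1.47 mid [261.8 193.7] end [255.8 191.3]
shaft end diffs 0 0 tray 217 mat 0
```

```bash
python3 -c "
from workcell import manip
print(manip.hand_in())"
```

```text
the job is handed in; nothing more can be done
None
```

The strap is closed on the shaft and the red cam lever is locked fully down; I handed the job in at about 21.5 s of the 61 s.

- **First pass missed the strap:** the fingertips contacted about 22 mm above the reported TCP position, so the first pass left the strap where it was. I noticed this in the pictures and redid it lower and more slowly.
- **Strap closed:** the strap tracked the fingers down. The wrist camera put its angle at about 0 (within 0.02 rad), and the force then jumped to about 19 N against the shaft. It stayed closed after I let go.
- **Lever locked:** only then did I push the lever over from its outer side. It ended against a hard stop at about 30 N of finger force, with 0.2 mm of movement on the last push. After retreating, the red grip's centre matched the 1.47 rad prediction in the scene picture to within about 0.3 px and the top picture to within about 0.7 px.
- **Shaft and bystanders:** the last scene picture showed no change at the shaft ends or the mat. The tray showed none in the picture just before. In the last picture it showed 217 changed pixels, probably the gripper covering it, which I did not confirm.
- **Not checked by eye:** I had used up the picture viewings, so the final state was checked only from measurements.

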